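# Set the dose slider and open the safety-capped cleaner bottle

### The job

Get the sanitiser dosing station ready: first slide the black dose slider along its track until its grip is lined up with the yellow marker tab, and leave it there. Then open the blue cleaner bottle: press its red push-and-turn safety cap down, twist it counter-clockwise until it is free and lift it off. Finish while still holding the cap: keep it upright and still in the gripper, straight above the bottle's mouth with its lower edge about 6 cm above it; do not put it down, and leave the squeeze bottle, cup and bowl alone.

Things in the scene. Friction and masses are not known exactly. Their poses are not given: they have to be found in the camera images.
- console: Grey dosing console, fixed to the bench, 120 (x) by 210 (y) by 45 mm high. Origin: centre of its underside on the bench, z up. A slider track (40 mm wide, 170 mm long, 14 mm high) runs along the console's y axis across the middle of its top. It can stand left or right of the bottle, turned up to 0.45 rad.
- dose (a joint): Position of the dose slider along its track in m, 0 to 0.12, growing towards the console's +y; at value q the grip's centre is at console y = q - 0.06. It stays where it is left; about 1.5 N of friction.
- dose_top (a point): Centre of the top face of the black dose slider grip, 99.5 mm above the bench. The grip is an upright block 28 mm (console x) by 20 mm (console y, the sliding direction), 40 mm high above the track.
- dose_mark: Yellow marker tab fixed on the console beside the far (+x) edge of the track: 30 mm (x) by 6 mm (y), 15 mm high. Origin: centre of its edge next to the track, on the console's top face; axes parallel to the console's. The slider is set when the centre of its grip has the same position along the console's y as this origin (within 6 mm).
- bottle: Blue cleaner bottle, 90 mm in diameter, fixed upright in a 130 mm square aluminium cradle on the bench; it cannot move or turn. Origin: centre of the cradle's underside on the bench, z up. Body 140 mm high, shoulder sloping up to 160 mm, then a 30 mm thick neck with three bayonet flange blocks.
- mouth (a point): Centre of the bottle's mouth, on the neck's top face, 196 mm above the bench. A white spring seal disc in the mouth pushes the cap up: about 5 N in the locked position, about 8 N pressed 5 mm, about 10 N at the bottom, 9 mm down.
- cap: Red round push-and-turn safety cap with a white arrow on top, 54 mm in diameter at its crown, 40 mm high, 50 g, loose but locked on the bottle at the start. Origin: centre of its lower edge (180 mm above the bench when locked), z up along the bottle's axis. Its x axis then points along the bottle's x axis within 0.1 rad. 12 mm under the lower edge are free.
- cap_grip (a point): Point on the cap's axis, 32 mm above its lower edge, mid-height of the crown to grip (30 N or more). To open: press 6 to 8 mm down (up to 3 mm the lock holds), turn counter-clockwise seen from above by about 60 degrees while pressed (40 is just enough, stop at about 71), then lift straight up: clear of the bottle's lugs after 15 mm, of the neck after 20 mm.
- squeeze: Yellow squeeze bottle standing beyond the work, 52 mm in diameter, 130 mm high; a bystander. Origin: centre of its underside.
- cup: Small steel cup, 72 mm in diameter, 60 mm high; a bystander. Origin: centre of its underside.
- bowl: White ceramic bowl, 110 mm in diameter, 45 mm high; a bystander. Origin: centre of its underside.

How it is judged:
By the outcome, as a careful person would: the job done as asked, in the order asked, and still so for the second after the job is handed in, while the arm keeps its last pose, push and grip.
It also fails if it takes over 58 s, if anything falls off the work surface, if the arm or the gripper's body presses on something with over 40 N, if the wrist force passes 120 N, or if a joint passes its speed limit or range.

### The arm

A 6-joint arm with a two-finger parallel gripper is mounted at the origin on the work surface. World frame = base frame: x ahead of the robot, y to its left, z up, the work surface at z = 0. Lengths are in mm, angles in rad, forces in N, time in s.
With the tool pointing down it reaches from about 350 to 975 mm from the base axis. Payload 7.1 kg.
Tool frame: the origin (TCP) lies between the finger pads; the fingertips stand 19 mm ahead of it and the grasp point (between the pads) is the TCP (ctrl.tcp_to_tips is the distance from the TCP to the fingertips, in mm); z points along the fingers, y is the line along which they close (so a half turn about z gives the same grasp; the last joint's range is limited). The gripper opens to 88 mm and grips with 3 to 60 N. Pads are 20 mm wide; open, the fingers measure 115 mm over their backs; the gripper's body (75 mm by 178 mm) begins 61 mm behind the grasp point.
Start: joints at [1.259, 0.423, 1.63, -0, 1.089, -0.019], TCP at [180.365, 598.392, 241.675] pointing down, gripper open.
Joint ranges: [-3, 3], [-0.9, 2.11], [0.09, 2.58], [-1.31, 4.45], [0.11, 2.69], [-2.54, 2.54]. Speed limits (rad/s): [2.39, 2.39, 3.01, 3.14, 3.14, 3.14].

### API

Orientations are given as a rotation vector (axis times angle).
In Python, from workcell import status, optics, ctrl gives the robot as it stands. The module is installed in compiled form; this text tells all that it offers.
- The arm moves only by the shell command python3 -m inch 'ROWS'. ROWS is JSON, a list that holds one entry, the list of rows, each a list of 7 numbers: the shift along the tool's x, y, z in mm, then the turn, a rotation vector about the tool's x, y, z in rad, then the opening in per cent of the stroke, from 0 (shut) to 100 (fully open). A call has 1 to 20 rows; each row is the pose to reach, as a shift and turn from the pose commanded when the call began, along the tool's axes at that moment; what a row does not reach only later rows make up. A row lasts 1/10 s, in which the tool goes at most 50 mm and 8.59 degrees, less where a joint would pass 70% of its speed; a pose out of reach is approached as far as the arm can. A call with a gripper value outside its range is refused whole. The fingers move at their own pace and stop on an object; the grip force is fixed at half the most. Time passes only in rows, so rows that repeat a pose let the fingers close. It gives the time, the measured TCP pose, the force, the opening and the grip force at its end, in the units of the state.
- status.get_obs(): the state, without advancing time (a new reading comes with each control period).
- optics.get_image(name): name is "scene" or "top"; returns a dict with "frame" (480x640x3 uint8, red, green, blue), "fx", "fy", "cx", "cy" (pixels), "rvec" (rotation vector, rad) and "tvec" (3), from world to camera coordinates, as OpenCV has them. Camera axes: x right, y down, z forward; pixel columns grow to the right and rows downward; lengths in mm; the calibration is good to about 2 mm. A picture is of the moment at which its call begins. There is no depth.
- ctrl.close_job(): hands the job in; it is judged then, once.
The state is a dict: "t": time; "qpos": joint angles; "qvel": joint speeds; "joint_torque": joint torques, N m; "ee_pos": TCP position; "orientation": TCP orientation; "ft_force": force on the tool from outside, world axes, zero at the start; "moment": the same for the moment, N m; "width": finger opening in mm; "grasp_force": force on a finger pad.
Only numpy, scipy, OpenCV 4.12 (cv2) and the standard library are available. Lean on these libraries where they do the work, as an engineer would, in place of code of your own. Each camera call takes 0.05 s, during which the arm holds its last target. There are 200 camera calls.

## Working session

There is one attempt and no reset: what is moved stays moved. The work goes in short steps, Python scripts to look and compute and a shell command to move; the robot and the scene stay as the last step left them, time stands still between calls to the robot, and variables do not carry over. Pictures are saved under pics/ and viewed, at most 10 in all, crops included, and the job is handed in when it is done.

```bash
mkdir -p pics; cat > h.py <<'E'
import numpy as np, cv2
from workcell import status, optics, ctrl
def cam(n):
    d=optics.get_image(n); R=cv2.Rodrigues(np.array(d["rvec"],float))[0]; t=np.array(d["tvec"],float).ravel()
    return d,R,t
def toplane(c,uv,z):
    d,R,t=c; uv=np.atleast_2d(uv).astype(float)
    r=np.c_[(uv[:,0]-d["cx"])/d["fx"],(uv[:,1]-d["cy"])/d["fy"],np.ones(len(uv))]@R
    o=-R.T@t; return o+r*((z-o[2])/r[:,2])[:,None]
def proj(c,p):
    d,R,t=c; q=np.atleast_2d(p)@R.T+t
    return np.c_[q[:,0]/q[:,2]*d["fx"]+d["cx"],q[:,1]/q[:,2]*d["fy"]+d["cy"]]
E
python3 - <<'E'
from h import *
for n in("scene","top"):
    c=cam(n); cv2.imwrite(f"pics/{n}0.png",c[0]["frame"][:,:,::-1]); print(n,-c[1].T@c[2],c[0]["fx"])
o=status.get_obs(); print({k:np.round(v,3) for k,v in o.items()}, ctrl.tcp_to_tips)
E
```

```text
scene [1274.64301222  391.69017524  668.31443367] 573.3056900485623
top [ 471.40914153  -12.88548278 1131.63880897] 538.0424658427103
{'t': np.float64(0.1), 'qpos': array([ 1.259,  0.424,  1.631, -0.   ,  1.089, -0.019]), 'qvel': array([ 0.   , -0.003, -0.003, -0.001,  0.001,  0.   ]), 'joint_torque': array([-1.0000e-03, -5.4562e+01, -2.7432e+01,  6.5000e-02,  1.9000e-02,
       -0.0000e+00]), 'ee_pos': array([180.23 , 597.981, 240.998]), 'orientation': array([-4.580e-01, -3.108e+00,  2.000e-03]), 'ft_force': array([0.072, 0.386, 0.193]), 'moment': array([0.021, 0.015, 0.029]), 'grasp_force': np.float64(0.0), 'width': np.float64(87.917)} 19.0
```

View pics/scene0.png

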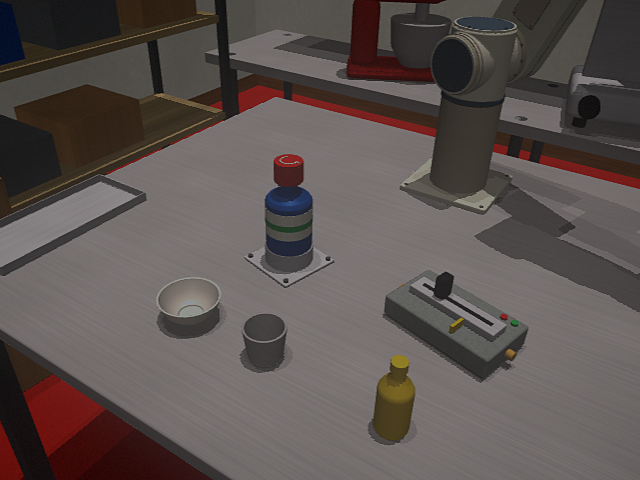

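View pics/top0.png

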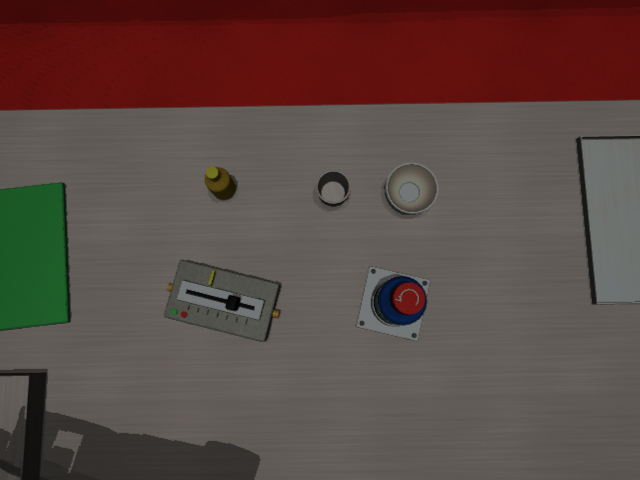

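Scene: the console is on the robot's left, with the slider at about (233,303) and the tab at (212,278) in the top view. The cap is at (409,298), and the squeeze bottle, cup and bowl stand beyond.

```bash
cat > m.py <<'E'
from h import *
def blob(c,box,f):
    x0,y0,x1,y1=box; im=c[0]["frame"][y0:y1,x0:x1].astype(int)
    m=f(im[...,0],im[...,1],im[...,2]).astype(np.uint8)
    k=max(cv2.findContours(m,cv2.RETR_EXTERNAL,cv2.CHAIN_APPROX_NONE)[0],key=cv2.contourArea)
    mm=np.zeros_like(m); cv2.drawContours(mm,[k],-1,1,-1)
    return k.reshape(-1,2)+[x0,y0],(np.argwhere(mm)[:,::-1].mean(0)+[x0,y0]),int(mm.sum())
E
python3 - <<'E'
from m import *
c=cam("top"); s=cam("scene")
yel=lambda r,g,b:(r>90)&(g>80)&(b<60)
red=lambda r,g,b:(r>110)&(g<60)&(b<60)
white=lambda r,g,b:(np.minimum(np.minimum(r,g),b)>135)
blk=lambda r,g,b:(np.maximum(np.maximum(r,g),b)<35)
k,m,n=blob(c,(195,262,230,292),yel); print("tab",m,n,toplane(c,m,60), cv2.minAreaRect(toplane(c,k,60)[:,:2].astype(np.float32)))
k,m,n=blob(c,(165,270,275,325),white); rt=cv2.minAreaRect(toplane(c,k,59)[:,:2].astype(np.float32)); print("track",n,rt,cv2.boxPoints(rt))
k,m,n=blob(c,(222,290,245,315),blk); print("grip",m,n,toplane(c,m,99.5),cv2.minAreaRect(toplane(c,k,99.5)[:,:2].astype(np.float32)))
x=c[0]["frame"].astype(int)
k,m,n=blob(c,(380,270,440,320),red); h=cv2.convexHull(k); e=cv2.fitEllipse(h); print("cap",e,toplane(c,e[0],218))
k,m,n=blob(s,(265,145,315,195),red); print("scene cap",m,n,k.min(0),k.max(0), proj(s,toplane(c,e[0],200)))
k,m,n=blob(s,(430,265,460,305),blk); print("scene grip",m,n,k.min(0),k.max(0)); 
k,m,n=blob(s,(440,310,470,340),yel); print("scene tab",m,n)
# joint two-view check: project tab
a=c[0]["frame"][255:345,160:285,::-1]; b=c[0]["frame"][255:345,350:440,::-1]; d=s[0]["frame"][260:380,380:530,::-1]
cv2.imwrite("pics/crop.png",np.hstack([cv2.resize(a,None,fx=3,fy=3),cv2.resize(b,None,fx=3,fy=3)]))
E
```

```text
tab [210.75675676 277.48648649] 37 [[563.81217117 214.62576131  60.        ]] ((563.7091064453125, 214.65866088867188), (5.364979267120361, 27.251007080078125), 76.841552734375)Traceback (most recent call last):
  File "<stdin>", line 8, in <module>
  File "m.py", line 5, in blob
    k=max(cv2.findContours(m,cv2.RETR_EXTERNAL,cv2.CHAIN_APPROX_NONE)[0],key=cv2.contourArea)
ValueError: max() iterable argument is empty
```

```bash
python3 - <<'E'
from m import *
c=cam("top"); s=cam("scene")
print(c[0]["frame"][[290,303,303,278,335],[186,233,215,212,240]])
yel=lambda r,g,b:(r>90)&(g>80)&(b<60)
red=lambda r,g,b:(r>90)&(g<60)&(b<60)
blk=lambda r,g,b:(np.maximum(np.maximum(r,g),b)<28)
v=c[0]["frame"].max(2); t=c[0]["frame"][292,183]; print(t)
try:
 k,m,n=blob(c,(165,270,275,325),lambda r,g,b:b>115); rt=cv2.minAreaRect(toplane(c,k,59)[:,:2].astype(np.float32)); print("track",n,rt)
except Exception as e: print(e)
k,m,n=blob(c,(222,290,245,315),blk); print("grip",m,n,toplane(c,m,99.5),cv2.minAreaRect(toplane(c,k,99.5)[:,:2].astype(np.float32)))
k,m,n=blob(c,(380,270,440,320),red); e=cv2.fitEllipse(cv2.convexHull(k)); print("cap",e,toplane(c,e[0],218))
k,m,n=blob(s,(265,145,315,195),red); print("scene cap",m,n,k.min(0),k.max(0), proj(s,toplane(c,e[0],218)-[0,0,18]))
k,m,n=blob(s,(430,265,460,305),blk); print("scene grip",m,n,k.min(0),k.max(0)); 
a=c[0]["frame"][255:345,160:285,::-1]; b=c[0]["frame"][255:345,350:440,::-1]
cv2.imwrite("pics/crop.png",np.hstack([cv2.resize(a,None,fx=3.5,fy=3.5),cv2.resize(b,None,fx=3.5,fy=3.5)]))
E
```

```text
[[ 67  70  70]
 [ 14  14  14]
 [114 118 119]
 [ 92  94  29]
 [ 65  66  60]]
[113 117 119]
track 621 ((528.689453125, 226.7748260498047), (102.44432067871094, 35.190574645996094), 75.24382019042969)
grip [232.67839196 302.51758794] 199 [[511.98453723 163.61664501  99.5       ]] ((512.0191040039062, 163.0194091796875), (30.869152069091797, 35.02747344970703), 25.808813095092773)
cap ((408.8409729003906, 298.0324401855469), (30.176319122314453, 31.20398712158203), 153.81605529785156) [[ 509.88872775 -153.89380129  218.        ]]
scene cap [288.05685619 160.33779264] 299 [274 154] [302 166] [[289.45236863 170.23369039]]
scene grip [456. 302.] 1 [456 302] [456 302]
```

View pics/crop.png

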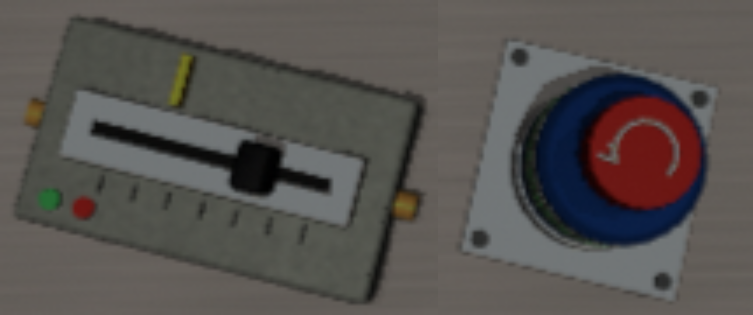

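The crop shows the console turned about −0.21 rad, and the grip is to the right (−y) of the tab. The slot merged into the grip mask, so I'll refine it.

```bash
cat > g.py <<'E'
from m import *
def meas(pr=True):
    c=cam("top")
    k,m,n=blob(c,(165,270,275,325),lambda r,g,b:b>88); rt=cv2.minAreaRect(toplane(c,k,59)[:,:2].astype(np.float32))
    b=cv2.boxPoints(rt); e=max((b[1]-b[0],b[2]-b[1]),key=np.linalg.norm); e=e*np.sign(e[1]); yaw=-np.arctan2(e[0],e[1])
    ex=np.array([np.cos(yaw),np.sin(yaw)]); ey=np.array([-ex[1],ex[0]])
    C=np.array(rt[0])
    loc=lambda p:np.c_[(p[:,:2]-C)@ex,(p[:,:2]-C)@ey]
    kt,mt,nt=blob(c,(190,262,232,292),lambda r,g,b:(r>75)&(g-b>25)); tab=loc(toplane(c,mt[None],60))
    im=c[0]["frame"][262:330,165:275]; mk=(im.max(2)<45).astype(np.uint8); mk=cv2.morphologyEx(mk,cv2.MORPH_OPEN,np.ones((8,8),np.uint8))
    kg=max(cv2.findContours(mk,0,1)[0],key=cv2.contourArea).reshape(-1,2)+[165,262]
    hi=loc(toplane(c,kg,99.5)); lo=loc(toplane(c,kg,59.5))
    print("rt",rt,"yaw",yaw,"\ntab",tab,nt,"top: ymax,xmin",hi.max(0)[1],hi.min(0)[0],"base: ymin,xmax",lo.min(0)[1],lo.max(0)[0], hi.min(0),hi.max(0))
    return c,C,ex,ey,tab
E
python3 - <<'E'
from g import *
meas()
s=cam("scene")
d=s[0]["frame"][260:385,370:540,::-1]; cv2.imwrite("pics/sc.png",cv2.resize(d,None,fx=4,fy=4,interpolation=cv2.INTER_CUBIC))
E
```

```text
rt ((519.951904296875, 196.54971313476562), (169.2233428955078, 38.40696716308594), 75.24906158447266) yaw -0.25745252 
tab [[38.51004501 28.67914294]] 49 top: ymax,xmin -22.092184415956257 -14.154432862504143 base: ymin,xmax -43.25365091198009 12.493562270193394 [-14.15443286 -49.65725376] [ 12.2655882  -22.09218442]
```

View pics/sc.png

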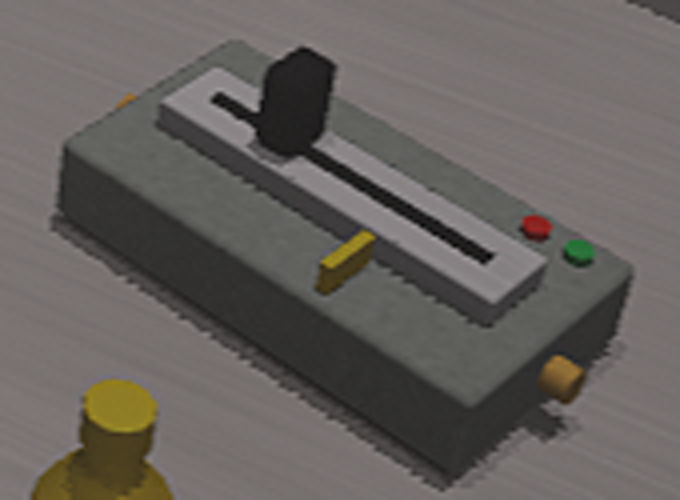

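```bash
cat > go.py <<'E'
import sys; from h import *
from scipy.spatial.transform import Rotation as Ro
# go.py x y z ydir_angle(world angle of tool y, rad; mod pi)
def row(x,y,z,a):
    o=status.get_obs(); R=Ro.from_rotvec(o["orientation"]).as_matrix(); p=o["ee_pos"]
    best=None
    for b in (a,a+np.pi):
        Y=np.array([np.cos(b),np.sin(b),0]); Z=np.array([0,0,-1.]); G=np.c_[np.cross(Y,Z),Y,Z]
        r=Ro.from_matrix(R.T@G).as_rotvec()
        if best is None or np.linalg.norm(r)<np.linalg.norm(best): best=r
    print("p",p.round(1),"yaw tool y",round(np.arctan2(R[1,1],R[0,1]),3),"tz",R[:,2].round(3),"q6",o["qpos"][5].round(2),"t",o["t"].round(2),"f",o["ft_force"].round(1),"w",o["width"].round(1))
    print("shift",(R.T@(np.array([x,y,z])-p)).round(1),"turn",best.round(3))
if __name__=="__main__": row(*map(float,sys.argv[1:]))
E
python3 go.py 510.6 164.8 160 1.313; python3 go.py 510.6 164.8 88 1.313
```

```text
Traceback (most recent call last):
  File "go.py", line 13, in <module>
    if __name__=="__main__": row(*map(float,sys.argv[1:]))
                             ~~~^^^^^^^^^^^^^^^^^^^^^^^^^^
  File "go.py", line 11, in row
    print("p",p.round(1),"yaw tool y",round(np.arctan2(R[1,1],R[0,1]),3),"tz",R[:,2].round(3),"q6",o["qpos"][5].round(2),"t",o["t"].round(2),"f",o["ft_force"].round(1),"w",o["width"].round(1))
                                                                                                                             ^^^^^^^^^^^^
AttributeError: 'float' object has no attribute 'round'
Traceback (most recent call last):
  File "go.py", line 13, in <module>
    if __name__=="__main__": row(*map(float,sys.argv[1:]))
                             ~~~^^^^^^^^^^^^^^^^^^^^^^^^^^
  File "go.py", line 11, in row
    print("p",p.round(1),"yaw tool y",round(np.arctan2(R[1,1],R[0,1]),3),"tz",R[:,2].round(3),"q6",o["qpos"][5].round(2),"t",o["t"].round(2),"f",o["ft_force"].round(1),"w",o["width"].round(1))
                                                                                                                             ^^^^^^^^^^^^
AttributeError: 'float' object has no attribute 'round'
```

```bash
sed -i 's/o\["t"\].round(2)/round(float(o["t"]),2)/;s/o\["width"\].round(1)/round(float(o["width"]),1)/' go.py
python3 go.py 510.6 164.8 160 1.313; python3 go.py 510.6 164.8 88 1.313
```

```text
p [180.3 598.3 241.6] yaw tool y 1.278 tz [-0. -0. -1.] q6 -0.02 t 0.4 f [0.2 0.2 0.8] w 88.0
shift [-441.3 -319.8   81.6] turn [-0.     0.    -0.035]
p [180.3 598.3 241.6] yaw tool y 1.278 tz [-0. -0. -1.] q6 -0.02 t 0.4 f [0.2 0.2 0.8] w 88.0
shift [-441.3 -319.7  153.6] turn [-0.     0.    -0.035]
```

```bash
python3 -m inch '[[[-441.3,-319.8,81,0,0,-0.035,100],[-441.3,-319.8,81,0,0,-0.035,100],[-441.3,-319.8,81,0,0,-0.035,100],[-441.3,-319.8,81,0,0,-0.035,100],[-441.3,-319.8,81,0,0,-0.035,100],[-441.3,-319.8,81,0,0,-0.035,100],[-441.3,-319.8,81,0,0,-0.035,100],[-441.3,-319.8,81,0,0,-0.035,100],[-441.3,-319.8,81,0,0,-0.035,100],[-441.3,-319.8,81,0,0,-0.035,100],[-441.3,-319.8,81,0,0,-0.035,100],[-441.3,-319.8,81,0,0,-0.035,100],[-441.3,-319.8,81,0,0,-0.035,100],[-441.3,-319.8,81,0,0,-0.035,100],[-441.3,-319.8,81,0,0,-0.035,100],[-441.3,-319.8,81,0,0,-0.035,100],[-441.3,-319.8,81,0,0,-0.035,100],[-441.3,-319.8,81,0,0,-0.035,100]]]'; python3 go.py 510.6 164.8 88 1.313
```

```text
t: 2.2
ee_pos: [510.4, 165.4, 160.8]
orientation: [0.402, 3.116, 0.0]
ft_force: [-0.8, -0.2, 0.5]
width: 87.9
grasp_force: 0.0
p [510.4 165.4 160.8] yaw tool y 1.314 tz [ 0.  0. -1.] q6 -1.02 t 2.2 f [-0.8 -0.2  0.5] w 87.9
shift [-0.4 -0.5 72.8] turn [0.    0.    0.001]
```

```bash
python3 -m inch '[[[0,-0.5,40,0,0,0,100],[0,-0.5,65,0,0,0,100],[0,-0.5,73,0,0,0,100],[0,-0.5,73,0,0,0,100],[0,-0.5,73,0,0,0,0],[0,-0.5,73,0,0,0,0],[0,-0.5,73,0,0,0,0],[0,-0.5,73,0,0,0,0],[0,-0.5,73,0,0,0,0],[0,-0.5,73,0,0,0,0],[0,-0.5,73,0,0,0,0],[0,-0.5,73,0,0,0,0]]]'; python3 go.py 526.3 224.5 88 1.313
```

```text
t: 3.4
ee_pos: [510.4, 164.4, 87.7]
orientation: [-0.404, -3.115, 0.0]
ft_force: [0.0, 0.2, 0.5]
width: 27.2
grasp_force: 0.0
p [510.4 164.4  87.7] yaw tool y 1.313 tz [-0. -0. -1.] q6 -1.02 t 3.4 f [0.  0.2 0.5] w 27.2
shift [-0.  62.2 -0.3] turn [-0. -0.  0.]
```

```bash
python3 -m inch '[[[0,0,0,0,0,0,0],[0,0,0,0,0,0,0],[0,0,0,0,0,0,0],[0,0,0,0,0,0,0],[0,10,0,0,0,0,0],[0,20,0,0,0,0,0],[0,30,0,0,0,0,0],[0,40,0,0,0,0,0],[0,50,0,0,0,0,0],[0,58,0,0,0,0,0],[0,62,0,0,0,0,0],[0,62,0,0,0,0,0],[0,62,0,0,0,0,0]]]'; python3 go.py 526.3 224.5 88 1.313
```

```text
t: 4.7
ee_pos: [526.3, 224.7, 87.7]
orientation: [0.404, 3.115, 0.001]
ft_force: [0.4, 0.6, -2.3]
width: 19.7
grasp_force: 30.0
p [526.3 224.7  87.7] yaw tool y 1.313 tz [ 0.     0.001 -1.   ] q6 -0.93 t 4.7 f [ 0.4  0.6 -2.3] w 19.7
shift [-0.  -0.2 -0.3] turn [0.001 0.    0.   ]
```

```bash
python3 -m inch '[[[0,0,0,0,0,0,50],[0,0,0,0,0,0,60],[0,0,0,0,0,0,60],[0,0,0,0,0,0,60],[0,0,-40,0,0,0,60],[0,0,-90,0,0,0,100],[0,0,-140,0,0,0,100],[0,0,-190,0,0,0,100],[0,0,-202,0,0,0,100],[0,0,-202,0,0,0,100]]]'; python3 go.py 509.9 -153.9 290 0.25
```

```text
t: 5.7
ee_pos: [527.4, 224.7, 292.2]
orientation: [0.403, 3.111, 0.004]
ft_force: [-0.2, 0.0, 0.0]
width: 87.2
grasp_force: 0.0
p [527.4 224.7 292.2] yaw tool y 1.313 tz [ 0.005  0.002 -1.   ] q6 -0.93 t 5.7 f [-0.2  0.   0. ] w 87.2
shift [ -79.7 -370.5    1.4] turn [0.005 0.002 1.063]
```

```bash
python3 -m inch '[[[-79,-370,0,0,0,1.063,100],[-79,-370,0,0,0,1.063,100],[-79,-370,0,0,0,1.063,100],[-79,-370,0,0,0,1.063,100],[-79,-370,0,0,0,1.063,100],[-79,-370,0,0,0,1.063,100],[-79,-370,0,0,0,1.063,100],[-79,-370,0,0,0,1.063,100],[-79,-370,0,0,0,1.063,100],[-79,-370,0,0,0,1.063,100],[-79,-370,0,0,0,1.063,100],[-79,-370,0,0,0,1.063,100]]]'; python3 - <<'E'
from g import *
c,C,ex,ey,tab=meas()
s=cam("scene"); f=s[0]["frame"]
k,m,n=blob(s,(262,145,318,195),lambda r,g,b:(r>60)&(g<50)&(b<50)); print(n,k.min(0),k.max(0),proj(s,[[509.9,-153.9,220],[509.9,-153.9,200],[509.9,-153.9,180]]))
cv2.imwrite("pics/a.png",np.hstack([cv2.resize(c[0]["frame"][255:345,160:285,::-1],None,fx=3,fy=3),cv2.resize(f[100:190,220:360,::-1],None,fx=3,fy=3)]))
E
python3 go.py 509.9 -153.9 290 0.25
```

```text
t: 6.9
ee_pos: [508.2, -152.3, 289.1]
orientation: [-1.924, -2.482, 0.0]
ft_force: [-0.2, 0.4, -0.7]
width: 87.6
grasp_force: 0.0
rt ((514.3055419921875, 197.9723358154297), (169.69320678710938, 50.0750846862793), 75.16358947753906) yaw -0.25894427 
tab [[44.22827973 28.93902563]] 51 top: ymax,xmin 37.23401582066579 -7.909678750581347 base: ymin,xmax 18.160714700489464 18.35640978069238 [-7.90967875  9.46882625] [18.13888587 37.23401582]
816 [274 154] [302 186] [[289.39328948 160.1899158 ]
 [289.44598092 170.23506759]
 [289.4975647  180.06905188]]
p [ 508.4 -152.5  289.5] yaw tool y 0.252 tz [-0.  0. -1.] q6 -0.57 t 7.0 f [-0.2  0.3 -0.3] w 88.1
shift [-1.7  1.1 -0.5] turn [-0.    -0.     0.002]
```

View pics/a.png

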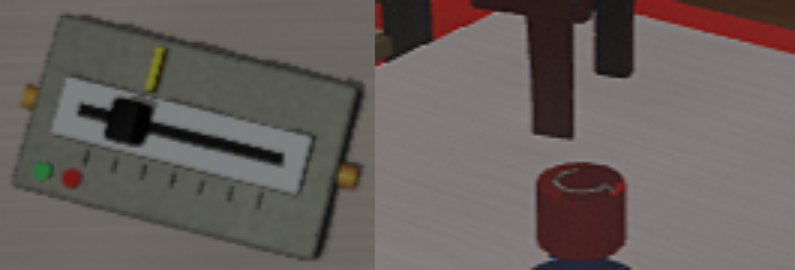

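```bash
python3 go.py 510.6 -155 212 0.25; python3 -m inch '[[[-3,1.2,0,0,0,0,100],[-3,1.2,30,0,0,0,100],[-3,1.2,60,0,0,0,100],[-3,1.2,77.5,0,0,0,100],[-3,1.2,77.5,0,0,0,100],[-3,1.2,77.5,0,0,0,0],[-3,1.2,77.5,0,0,0,0],[-3,1.2,77.5,0,0,0,0],[-3,1.2,77.5,0,0,0,0],[-3,1.2,77.5,0,0,0,0],[-3,1.2,77.5,0,0,0,0],[-3,1.2,77.5,0,0,0,0],[-3,1.2,77.5,0,0,0,0]]]'; python3 go.py 510.6 -155 212 0.25
```

```text
p [ 508.4 -152.5  289.5] yaw tool y 0.252 tz [-0.  0. -1.] q6 -0.57 t 7.0 f [-0.2  0.3 -0.3] w 88.1
shift [-3.   1.5 77.5] turn [-0.    -0.     0.002]
t: 8.3
ee_pos: [510.3, -156.3, 212.5]
orientation: [1.927, 2.481, 0.0]
ft_force: [-1.0, -0.3, 3.7]
width: 53.1
grasp_force: 30.0
p [ 510.3 -156.3  212.5] yaw tool y 0.25 tz [ 0. -0. -1.] q6 -0.57 t 8.3 f [-1.  -0.3  3.7] w 53.1
shift [1.2 0.6 0.5] turn [ 0.  0. -0.]
```

```bash
python3 -m inch '[[[0,0,2,0,0,0,0],[0,0,4,0,0,0,0],[0,0,6,0,0,0,0],[0,0,7.3,0,0,0,0],[0,0,7.3,0,0,0,0],[0,0,7.3,0,0,0,0]]]'; python3 -c "
from h import *;o=status.get_obs();print(o['ft_force'],o['moment'])
s=cam('scene');cv2.imwrite('pics/b.png',cv2.resize(s[0]['frame'][110:230,220:360,::-1],None,fx=4,fy=4))"
```

```text
t: 8.9
ee_pos: [510.3, -156.4, 205.4]
orientation: [1.927, 2.481, -0.0]
ft_force: [-2.9, -0.8, 9.1]
width: 53.3
grasp_force: 30.0
[-2.87945062 -0.75100473  9.05142072] [-0.1075032   0.58168537  0.00104778]
```

View pics/b.png

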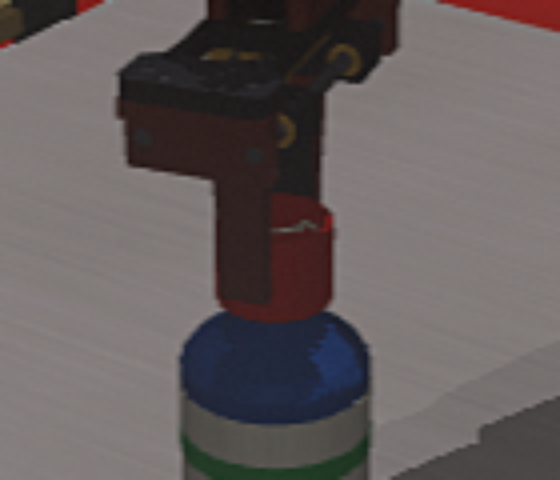

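The cap sits in the jaws, pressed about 7 mm at 9 N, with its lower edge close above the shoulder. Next is the counter-clockwise twist, which is negative about tool z.

```bash
python3 -m inch '[[[0,0,0,0,0,-0.1,0],[0,0,0,0,0,-0.2,0],[0,0,0,0,0,-0.3,0],[0,0,0,0,0,-0.4,0],[0,0,0,0,0,-0.5,0],[0,0,0,0,0,-0.6,0],[0,0,0,0,0,-0.7,0],[0,0,0,0,0,-0.8,0],[0,0,0,0,0,-0.9,0],[0,0,0,0,0,-1.0,0],[0,0,0,0,0,-1.06,0],[0,0,0,0,0,-1.06,0],[0,0,0,0,0,-1.06,0]]]'; python3 go.py 510.6 -155 212 1.31;  python3 -c "
from h import *;o=status.get_obs();print(o['ft_force'],o['moment'])
s=cam('scene');cv2.imwrite('pics/c.png',cv2.resize(s[0]['frame'][110:230,220:360,::-1],None,fx=4,fy=4))"
```

```text
t: 10.25
ee_pos: [511.6, -156.4, 205.9]
orientation: [0.408, 3.112, -0.0]
ft_force: [0.7, 0.9, 8.4]
width: 53.2
grasp_force: 30.0
p [ 511.6 -156.4  205.9] yaw tool y 1.31 tz [ 0.003 -0.001 -1.   ] q6 -1.63 t 10.25 f [0.7 0.9 8.4] w 53.2
shift [ 1.3  1.1 -6.2] turn [0.    0.003 0.   ]
[0.66415456 0.92535623 8.38870082] [ 0.08790423 -0.00715099  0.05481046]
```

View pics/c.png

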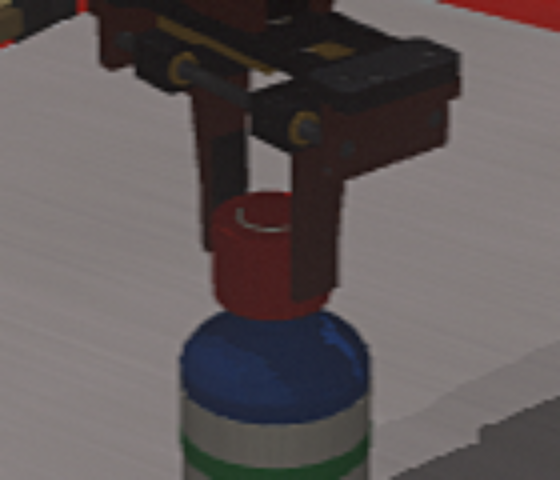

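The cap turned with the gripper: the arrow has rotated and there's no residual torque. I'll lift it a little and check the force.

```bash
python3 -m inch '[[[0,0,-3,0,0,0,0],[0,0,-6,0,0,0,0],[0,0,-9,0,0,0,0],[0,0,-12,0,0,0,0],[0,0,-15,0,0,0,0],[0,0,-15,0,0,0,0]]]'; python3 go.py 510.6 -155 288.5 1.31
```

```text
t: 10.9
ee_pos: [510.0, -156.2, 219.8]
orientation: [-0.409, -3.114, -0.0]
ft_force: [-0.8, -0.0, -1.0]
width: 53.4
grasp_force: 30.0
p [ 510.  -156.2  219.8] yaw tool y 1.31 tz [-0.  0. -1.] q6 -1.63 t 10.9 f [-0.8 -0.  -1. ] w 53.4
shift [ -0.3   1.3 -68.7] turn [ 0.    -0.001 -0.   ]
```

```bash
python3 -m inch '[[[0,0,-8,0,0,0,0],[0,0,-16,0,0,0,0],[0,0,-26,0,0,0,0],[0,0,-36,0,0,0,0],[0,0,-46,0,0,0,0],[0,0,-56,0,0,0,0],[0,0,-64,0,0,0,0],[0,0,-68.5,0,0,0,0],[0,0,-68.5,0,0,0,0],[0,0,-68.5,0,0,0,0],[0,0,-68.5,0,0,0,0],[0,0,-68.5,0,0,0,0],[0,0,-68.5,0,0,0,0]]]'; python3 go.py 510.6 -155 288.5 1.31; python3 - <<'E'
from g import *
s=cam("scene")
k,m,n=blob(s,(240,80,340,200),lambda r,g,b:(r>60)&(g<50)&(b<50)&(r-g>40)); print(m,n,k.min(0),k.max(0),proj(s,[[510.4,-156.2,z] for z in(296,256,196)]))
cv2.imwrite("pics/d.png",cv2.resize(s[0]["frame"][60:230,200:380,::-1],None,fx=3.5,fy=3.5))
E
```

```text
t: 12.2
ee_pos: [510.1, -156.2, 288.0]
orientation: [-0.408, -3.114, -0.0]
ft_force: [-0.3, -0.1, -0.1]
width: 53.2
grasp_force: 30.0
p [ 510.1 -156.2  288. ] yaw tool y 1.31 tz [-0.001  0.    -1.   ] q6 -1.63 t 12.2 f [-0.3 -0.1 -0.1] w 53.2
shift [-0.2  1.3 -0.5] turn [ 0.    -0.001  0.   ]
[252.44767442  97.45155039] 516 [240  85] [267 112] [[287.92492751 119.75847384]
 [288.06559935 141.3356216 ]
 [288.26543084 171.98705402]]
```

View pics/d.png

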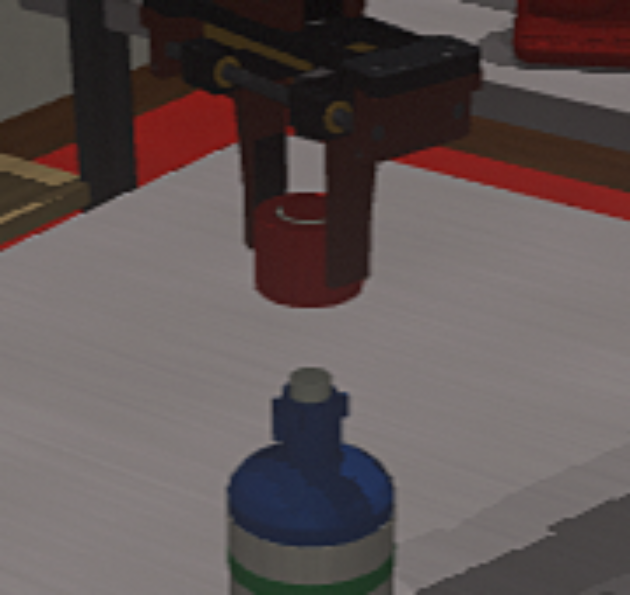

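The cap is off and upright. Its lower rim is at crop (308,305), centred over the mouth at (311,375), and the heights match a gap of about 60 mm.

```bash
python3 -c "
from workcell import ctrl; print(ctrl.close_job())"
```

```text
the job is handed in; nothing more can be done
None
```

The job is handed in: the dose slider is about 1–2 mm from the yellow marker by camera, and the cap is off, held upright about 6 cm above the bottle's mouth and centred to about 2 mm; no verdict was returned.

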